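Close and bolt the battery charging safe

TASK

Shut the battery charging safe on the pit table: break its locked lid stay by pushing in the knuckle at the orange thumb pad, then take the lid by its handle and lower it gently until it is fully shut, without letting it drop. Finally slide the brass-knobbed bolt on the front all the way across, so that the safe is locked, and leave everything else on the table where it is.

Things in the scene. Friction and masses are not known exactly. Their poses are not given: they have to be found in the camera images.
- case: the charging safe: dark lined steel box with bright corner caps, 180 mm front to back, 280 mm wide, 105 mm high, standing firmly (it does not shift). Origin at the centre of its underside; its own +x points from the front to the hinged rear, y along its width, z up. The front (-x) carries the bolt and, once the lid is shut, the handle
- lid_hinge (a point): middle of the lid's hinge line, 90 mm behind the safe's origin and 107 mm up; the hinge line runs along the safe's y, the lid turns about it. The lid is a 187 mm deep, 290 mm wide sheet with an 18 mm skirt
- lid_handle (a point): middle of the round steel bar of the lid's bow handle: bar 10 mm thick, 90 mm long, parallel to the hinge line, 231.5 mm from it, standing 45 mm clear of the lid's front edge (free space for fingers between). With the lid shut the bar lies in front of the box at 101 mm height, 51 mm in front of its front wall and 45 mm in front of the lid's skirt
- lid (a joint): opening angle of the lid in rad: 0 fully shut, 1.466 (84 degrees) as it stands locked open. The hinge is stiff: with the stay broken the lid still stands by itself while steeper than about 70 degrees (1.22 rad), lower down it gets heavier (0.45 to 0.7 kg) and drops unless held
- stay_pad (a point): top of the orange thumb pad (16 x 14 mm, rounded) on the knuckle of the folding steel stay, inside the box 120 mm to the safe's -y side, 25 mm off the knuckle's pin. Own +z leaves the pad (at first 53 degrees from vertical, up and to the safe's front): push it down and towards the hinge. The lower link, 70 mm to the pin, turns about the safe's x = -25, y = -120, z = 87 mm
- stay (a joint): fold of the stay's knuckle in rad: 0 locked (0.2 rad over centre, against its stop), 0.2 the two links in line, then growing as it breaks; a weak spring keeps it locked, so lifting the lid does not free it; 2.9 with the lid shut. Pushing the pad in by about 30 mm brings it to 0.8 and draws the lid some 5 degrees down; light, a few newtons
- bolt_knob (a point): middle of the grip of the bolt's brass knob, which stands out level from the safe's front wall: grip 14 mm thick and 14 mm long, its end 47 mm in front of the wall, at 70 mm height; free to be pushed or pinched from above. With the bolt open it is 125 mm to the safe's -y side of its middle; it slides along the safe's +y, towards the handle
- bolt (a joint): travel of the slide bolt in m: 0 to 0.012 open (start), 0.040 its end stop, fully across through the lid's staple (locked). Slides at about 2 N and stays where it is left
- pack_a: blue-ended battery pack, 47 x 138 x 25 mm, lying in the safe; leave it. Origin under its centre
- pack_b: red-ended battery pack, as pack_a
- driver: yellow-handled hex driver, 200 mm long, 20 mm thick, lying on the table in front of the safe; leave it. Origin under its middle, x along it
- wheel_a: spare buggy wheel lying flat, 86 mm across, 40 mm high; leave it. Origin under its centre
- wheel_b: spare buggy wheel lying flat, 85 mm across, 32 mm high; leave it
- glue: small glue bottle with a red cap, 32 mm across, 85 mm high; leave it. Origin under its centre
- cup: white paper cup, 80 mm across, 95 mm high; leave it. Origin under its centre
- buggy: off-road model buggy on its wheels, 400 x 250 mm, 170 mm high with its clear wing; leave it. Origin on the table under its middle, x along it

How it is judged:
On the way, in this order (a step that is already met when the one before it is completed fails the run):
1. the stay is broken at its knuckle (folded past 0.45 rad) with the lid still up (above 1.0 rad) (value of joint stay above 0.45 rad and value of joint lid above 1 rad), for 0.2 s.
2. the lid is fully shut (below 0.025 rad) (value of joint lid below 0.025 rad), for 0.2 s.
3. the bolt is all the way across (beyond 36 of 40 mm) with the lid shut (value of joint bolt above 0.036 m and value of joint lid below 0.025 rad), for 0.2 s.
At the end, for the whole second after the job is handed in: the lid is fully shut (opening below 0.025 rad, about 6 mm at its handle) and at rest, and the bolt is across to within 4 mm of its end stop (all of step 3 and velocity of joint lid between -0.05 and 0.05 rad/s); the robot touches nothing.
It fails at once if the lid drops or slams: over its last 40 degrees (below 0.7 rad) it closes faster than 2 rad/s (0.37 m/s at its front edge) (velocity of joint lid below -2 rad/s and value of joint lid below 0.7 rad).
It fails at once if something else on the table or in the safe is shifted by more than 30 mm (distance of any of buggy, wheel_a, wheel_b, driver, glue, cup, pack_a, pack_b from where it was at the start of the episode above 0.03 m).
It also fails if it takes over 72 s, if anything falls off the work surface, if the arm or the gripper's body presses on something with over 40 N, if the wrist force passes 120 N, or if a joint passes its speed limit or range.

ROBOT

A 6-joint arm with a two-finger parallel gripper is mounted at the origin on the work surface. World frame = base frame: x ahead of the robot, y to its left, z up, the work surface at z = 0. Lengths are in m, angles in rad, forces in N, time in s.
With the tool pointing down it reaches from about 0.35 to 0.775 m from the base axis. Payload 5.5 kg.
Tool frame: the origin (TCP) lies between the finger pads; the fingertips stand 17 mm ahead of it and the grasp point (between the pads) lies 2 mm behind it (env.finger_overhang is the distance from the TCP to the fingertips, in m); z points along the fingers, y is the line along which they close (so a half turn about z gives the same grasp; the last joint's range is limited). The gripper opens to 85 mm and grips with 20 to 120 N. Pads are 22 mm wide; open, the fingers measure 114 mm over their backs; the gripper's body (76 mm by 85 mm) begins 54 mm behind the grasp point. The pads swing forward as they close: fully open they stand 13 mm farther back than shut.
Start: joints at [-1.481, 0.313, 0.046, 1.304, 0, 1.431], TCP at [0.131, -0.56, 0.248] pointing down, gripper open.
Joint ranges: [-2.76, 2.76], [-0.86, 1.69], [-1.03, 1.26], [-2.2, 2.34], [-1.47, 1.5], [-3.14, 3.14]. Speed limits (rad/s): [2.57, 2.57, 3.14, 3.14, 3.14, 3.14].

INTERFACE

Orientations are given as a unit quaternion [w, x, y, z].
In Python, from workcell import env gives the robot as it stands. The module is installed in compiled form; this text tells all that it offers.
- The arm moves only by the shell command python3 -m pendant 'ROWS' [FORCE]. ROWS is JSON, a list of rows, each a list of 5 numbers: the gripper's target within -1 to 1 (fully open at 1, half-way at 0, shut at -1), then the shift along the tool's x, y, z in m, then the turn about the tool's z in rad. A call has 1 to 8 rows; each row shifts and turns the commanded pose from where the row before left it, along the tool's axes as they then stand; what a row does not reach is not made up. A row lasts 1/8 s, in which the tool goes at most 62.5 mm and 10.7 degrees, less where a joint would pass 70% of its speed; a pose out of reach is approached as far as the arm can. A call with a gripper value outside its range is refused whole. The fingers move at their own pace and stop on an object; FORCE is the grip in N (left out, the last holds). Time passes only in rows, so rows that do not move let the fingers close. It gives the time, the measured TCP pose, the force, the opening and the grip force at its end, in the units of the state.
- env.get_state(): the state, without advancing time (a new reading comes with each control period).
- env.read_camera(name): name is "scene" or "top"; returns the picture (480x640x3 uint8, red, green, blue); there is no depth.
- env.calibration(name): a dict with "K" (3x3 intrinsics, pixels), "T" (4x4, takes a point from camera to world coordinates). Camera axes: x right, y down, z forward; pixel columns grow to the right and rows downward; lengths in m; the calibration is good to about 2 mm. A picture is of the moment at which its call begins. calibration takes no time and is no camera call.
- env.hand_in(): hands the job in; it is judged then, once.
Trained networks look in the newest picture that a camera, given by its name, has taken for a name from the list of things; names that differ only in an ending like _2 or _b are one class to them, and where a whole thing is asked for, a point or a joint stands for the part that bears it (a point fixed in the world has none). Each returns a list of dicts, best first, with "score" (0 to 1); they miss things now and then, are a little off and sometimes report something else, mostly with a low value. They report only what shows in the picture. A call takes as long as a camera call.
- env.recognise(camera, label): "centre" ([column, row] in pixels, amid what is visible of it).
The state is a dict: "clock": time; "joint_pos": joint angles; "qvel": joint speeds; "tau": joint torques, N m; "tcp_pos": TCP position; "orientation": TCP orientation; "wrist_force": force on the tool from outside, world axes, zero at the start; "ft_torque": the same for the moment, N m; "finger_gap": finger opening in m; "grip_force": force on a finger pad.
Only numpy, scipy, OpenCV 4.12 (cv2) and the standard library are available. Lean on these libraries where they do the work, as an engineer would, in place of code of your own. Each camera call takes 0.05 s, during which the arm holds its last target. There are 200 camera calls.

## Working session

There is one attempt and no reset: what is moved stays moved. The work goes in short steps, Python scripts to look and compute and a shell command to move; the robot and the scene stay as the last step left them, time stands still between calls to the robot, and variables do not carry over. Pictures are saved under pics/ and viewed, at most 10 in all, crops included, and the job is handed in when it is done.

```bash
mkdir -p pics; cat > h.py <<'E'
import numpy as np, cv2
from workcell import env
from scipy.spatial.transform import Rotation as R
def cam(n):
    c=env.calibration(n); return np.array(c["K"]),np.array(c["T"])
def ray(n,px,z):
    K,T=cam(n); d=T[:3,:3]@np.linalg.inv(K)@[px[0],px[1],1]; o=T[:3,3]
    return o+d*(z-o[2])/d[2]
def proj(n,p):
    K,T=cam(n); q=K@(T[:3,:3].T@(np.asarray(p)-T[:3,3])); return q[:2]/q[2]
def save(n,f,crop=None,s=1):
    im=env.read_camera(n)[:,:,::-1]
    if crop: im=im[crop[1]:crop[3],crop[0]:crop[2]]
    cv2.imwrite(f,cv2.resize(im,None,fx=s,fy=s,interpolation=cv2.INTER_CUBIC))
E
python3 - <<'E'
from h import *
np.set_printoptions(precision=4,suppress=True)
for n in("scene","top"):
    save(n,f"pics/{n}0.png")
    K,T=cam(n);print(n,T,K[0,0])
    for l in("case","lid_handle","stay_pad","bolt_knob","lid_hinge","driver","pack_a"):
        print(l,[(np.round(d["centre"],1),round(d["score"],2)) for d in env.recognise(n,l)[:2]])
s=env.get_state();print(s["clock"],s["tcp_pos"],s["orientation"])
E
```

```text
scene [[ 0.513   0.6254 -0.588   1.3858]
 [ 0.8583 -0.3824  0.342  -0.429 ]
 [-0.011  -0.6802 -0.7329  1.2157]
 [ 0.      0.      0.      1.    ]] 523.3321043602441
case [(array([297.6, 245.9]), 0.89)]
lid_handle [(array([302. , 209.8]), 0.92)]
stay_pad [(array([328. , 252.8]), 0.68)]
bolt_knob []
lid_hinge [(array([299.3, 242.9]), 0.79), (array([145.7, 305.4]), 0.32)]
driver [(array([244.3, 351.4]), 0.69)]
pack_a [(array([273.6, 273.4]), 0.77), (array([280.9, 259.7]), 0.67)]
top [[-0.0166 -0.9988  0.0454  0.4869]
 [-0.9999  0.0166  0.0003  0.0389]
 [-0.001  -0.0454 -0.999   1.5783]
 [ 0.      0.      0.      1.    ]] 511.3626311060691
case [(array([334.1, 258.6]), 0.84)]
lid_handle [(array([317.1, 277.8]), 0.55)]
stay_pad [(array([315.8, 225.9]), 0.38), (array([351.8, 266.9]), 0.31)]
bolt_knob [(array([355.5, 208.6]), 0.64)]
lid_hinge [(array([333.1, 257.9]), 0.89), (array([407.5, 212.1]), 0.54)]
driver [(array([412.1, 215. ]), 0.77)]
pack_a [(array([336., 282.]), 0.93), (array([351.9, 266.5]), 0.56)]
0.8 [ 0.131  -0.5599  0.2483] [0.0001 0.9934 0.1147 0.    ]
```

View pics/scene0.png

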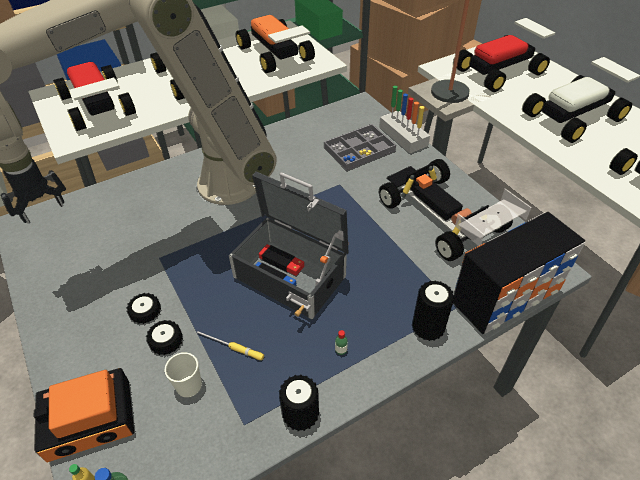

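View pics/top0.png

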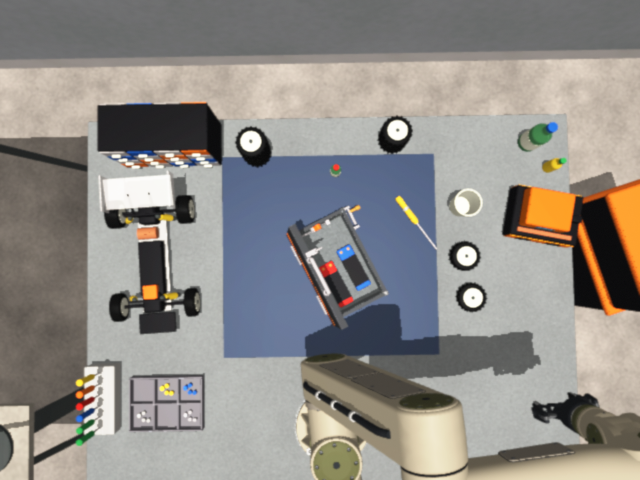

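The top view shows the safe at about (335,258). Its hinge is to the left, the bolt knob is at about (355,208), and the driver is at (412,215). The scene view shows the orange pad at about (325,259) and the handle at about (297,182). Next I'll zoom in and fit the pose.

```bash
python3 - <<'E'
from h import *
from h import env
a=env.read_camera("top")[:,:,::-1][190:340,270:420]
b=env.read_camera("scene")[:,:,::-1][160:330,220:360]
a=cv2.resize(a,(600,600),interpolation=cv2.INTER_CUBIC)
cv2.imwrite("pics/a.png",a)
cv2.imwrite("pics/b.png",cv2.resize(b,(490,595),interpolation=cv2.INTER_CUBIC))
E
```

```text
(no output)
```

View pics/a.png

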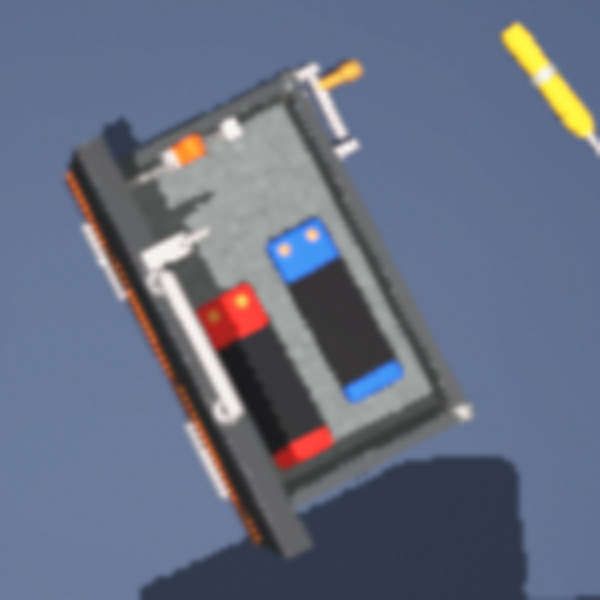

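View pics/b.png

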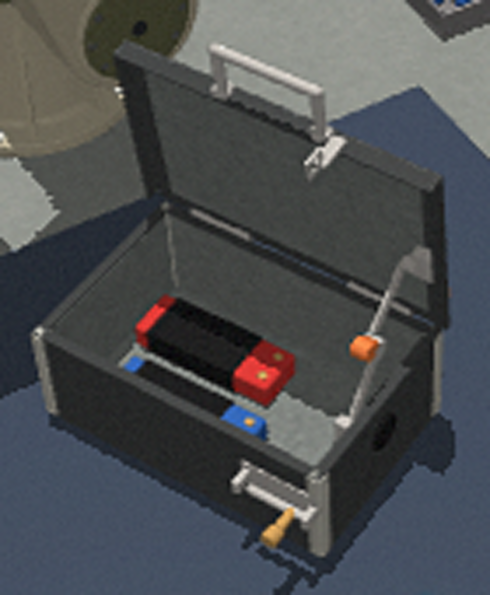

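```bash
cat > fit.py <<'E'
from h import *
from scipy.optimize import least_squares
np.set_printoptions(precision=4,suppress=True)
a=lambda u,v:(270+u/4,190+v/4); b=lambda u,v:(220+u/3.5,160+v/3.5)
O=[("top",a(296,74),(-.09,-.14,.105)),("top",a(464,410),(-.09,.14,.105)),("top",a(201,344),(.06,0,.3365)),
("top",a(188,149),(-.003,-.12,.158)),("top",a(347,74),(-.130,-.125,.07)),
("scene",b(320,474),(-.09,-.14,.105)),("scene",b(40,335),(-.09,.14,.105)),("scene",b(268,75),(.06,0,.3365)),
("scene",b(363,347),(-.003,-.12,.158)),("scene",b(274,533),(-.130,-.125,.07))]
def W(p,q):
    c,s=np.cos(p[2]),np.sin(p[2]); return np.array([p[0]+c*q[0]-s*q[1],p[1]+s*q[0]+c*q[1],q[2]])
f=lambda p:np.concatenate([proj(n,W(p,q))-u for n,u,q in O])
r=least_squares(f,[.45,.03,2.06],loss="soft_l1")
print(r.x,np.degrees(r.x[2]));print(f(r.x).reshape(-1,2))
np.save("p.npy",r.x)
for n,q in dict(pad=(-.003,-.12,.158),handle=(.06,0,.3365),shut=(-.141,0,.101),knob=(-.13,-.125,.07)).items(): print(n,W(r.x,q))
E
python3 fit.py
```

```text
[ 0.4881 -0.0179  2.0278] 116.18206581895326
[[-1.8541 -0.8483]
 [ 0.8276  1.5974]
 [-1.9526  0.1177]
 [ 1.5987 -1.1997]
 [-0.8604 -1.1537]
 [ 0.0225  1.131 ]
 [-2.0839 -1.8805]
 [-0.2898 -2.1562]
 [-0.9073  0.0678]
 [ 0.4202  0.0245]]
pad [0.5972 0.0324 0.158 ]
handle [0.4617 0.036  0.3365]
shut [ 0.5504 -0.1444  0.101 ]
knob [ 0.6577 -0.0794  0.07  ]
```

```bash
cat >> fit.py <<'E'
print("tri")
for i,j in((0,5),(1,6),(2,7),(3,8),(4,9)):
    g=lambda q:np.concatenate([proj(O[k][0],q)-O[k][1] for k in(i,j)])
    s=least_squares(g,W(r.x,O[i][2])); d=s.x-[*r.x[:2],0]; c,t=np.cos(r.x[2]),np.sin(r.x[2])
    print(s.x,"case",np.array([c*d[0]+t*d[1],-t*d[0]+c*d[1],d[2]]),O[i][2])
x=env.get_state();M=R.from_quat(np.roll(x["orientation"],-1)).as_matrix();print(M)
E
python3 fit.py|sed -n '/tri/,$p'
```

```text
tri
[ 0.652  -0.039   0.1095] case [-0.0913 -0.1377  0.1095] (-0.09, -0.14, 0.105)
[ 0.407  -0.1579  0.1   ] case [-0.0898  0.1346  0.1   ] (-0.09, 0.14, 0.105)
[0.4628 0.0331 0.3312] case [0.057  0.0003 0.3312] (0.06, 0, 0.3365)
[0.5943 0.0369 0.1527] case [ 0.0023 -0.1194  0.1527] (-0.003, -0.12, 0.158)
[ 0.6551 -0.0807  0.0679] case [-0.1301 -0.1221  0.0679] (-0.13, -0.125, 0.07)
[[ 0.9737  0.2278 -0.    ]
 [ 0.2278 -0.9737 -0.0001]
 [-0.      0.0001 -1.    ]]
```

```bash
cat > w.py <<'E'
from h import *
np.set_printoptions(precision=4,suppress=True)
p=np.load("p.npy");s=env.get_state();c,t=np.cos(p[2]),np.sin(p[2]);d=np.array(s["tcp_pos"])-[*p[:2],0]
M=R.from_quat(np.roll(s["orientation"],-1)).as_matrix();y=M[:2,1]
F=s["wrist_force"]
print("t",s["clock"],"case",np.array([c*d[0]+t*d[1],-t*d[0]+c*d[1],d[2]]),"turn",((np.arctan2(y[1],y[0])-(p[2]-np.pi)+1.57)%np.pi-1.57),"Fcase",np.array([c*F[0]+t*F[1],-t*F[0]+c*F[1],F[2]]),"gap",s["finger_gap"],"grip",s["grip_force"])
E
python3 -m pendant '[[1,0,0,-0.03,-0.12],[1,0,0,-0.02,-0.11],[1,0.05,-0.018,0,0],[1,0.05,-0.018,0,0],[1,0.05,-0.018,0,0],[1,0.05,-0.018,0,0],[1,0.05,-0.018,0,0],[1,0.05,-0.018,0,0]]' 30; python3 w.py
python3 -m pendant '[[1,0.05,-0.018,0,0],[1,0.05,-0.018,0,0],[1,0.05,-0.018,0,0],[1,0.05,-0.018,0,0],[1,0.05,-0.018,0,0]]'; python3 w.py
```

```text
clock: 1.9
tcp_pos: [0.3529, -0.3287, 0.2986]
orientation: [0.0, 0.974, 0.228, 0.0]
wrist_force: [-0.1, 0.3, -0.4]
finger_gap: 0.0853
grip_force: 0.0
t 1.9 case [-0.2193  0.2585  0.2986] turn 0.002604915933331009 Fcase [ 0.2645 -0.0496 -0.3707] gap 0.08529776628408658 grip 0.0
clock: 2.52
tcp_pos: [0.5371, -0.137, 0.2985]
orientation: [0.0, 0.974, 0.228, 0.0]
wrist_force: [0.1, -0.5, 1.0]
finger_gap: 0.0857
grip_force: 0.0
t 2.525 case [-0.1285  0.0086  0.2985] turn 0.0028821908289398124 Fcase [-0.4561  0.1346  1.0402] gap 0.08573445400618294 grip 0.0
```

```bash
python3 -m pendant '[[1,0.045,-0.013,0,0],[1,0.045,-0.013,0,0],[1,0.04,-0.014,0,0],[1,0,0,0,0]]'; python3 w.py; python3 - <<'E'
from h import *
save("scene","pics/c.png",(180,60,400,330),2.2)
E
```

```text
clock: 3.02
tcp_pos: [0.6362, -0.0426, 0.2971]
orientation: [-0.0, 0.973, 0.23, -0.0]
wrist_force: [-0.6, -0.2, 0.6]
finger_gap: 0.0857
grip_force: 0.0
t 3.025 case [-0.0875 -0.1219  0.2971] turn 0.0065559929184462185 Fcase [0.0842 0.5746 0.5674] gap 0.08566491308697527 grip 0.0
```

View pics/c.png

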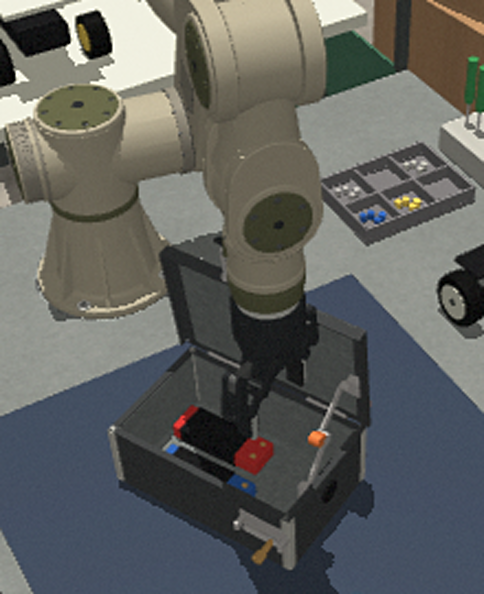

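The open gripper hangs above the box, to the front-left of the orange pad, which is at crop (318,438). The forearm passes over the lid, so I'll check its clearance.

```bash
python3 - <<'E'
from h import *
for z in np.arange(.25,.75,.05):
    print(round(z,2),(proj("scene",[.636,-.043,z])-[180,60])*2.2, (proj("scene",[.4,-.02,z])-[180,60])*2.2)
E
```

```text
0.25 [273.24022455 433.48781817] [195.46014578 303.61928144]
0.3 [271.6017888  403.08375095] [191.94490467 272.99901303]
0.35 [269.86389692 370.83409968] [188.23939068 240.72133161]
0.4 [268.01720969 336.56555875] [184.32772547 206.64792528]
0.45 [266.05118082 300.08242289] [180.19221338 170.62465226]
0.5 [263.95385537 261.16284739] [175.81307381 132.47920942]
0.55 [261.71162651 219.55433323] [171.16812486  92.01837637]
0.6 [259.30893992 174.96824285] [166.23240747  49.02474202]
0.65 [256.72793252 127.07309491] [160.97773684   3.25279638]
0.7 [253.94798751  75.48630859] [155.37216383 -45.5757604 ]
```

```bash
python3 -m pendant '[[1,0,0,0.05,0],[1,0,0,0.05,0],[1,0,0,0.038,0],[1,0,0,0,0]]'; python3 w.py; python3 - <<'E'
from h import *
a=env.read_camera("scene")[:,:,::-1][170:330,230:370]
cv2.imwrite("pics/d.png",cv2.resize(a,None,fx=3.7,fy=3.7,interpolation=cv2.INTER_CUBIC))
E
```

```text
clock: 3.58
tcp_pos: [0.6315, -0.0455, 0.1573]
orientation: [-0.001, 0.974, 0.227, -0.003]
wrist_force: [-0.5, -0.0, 0.1]
finger_gap: 0.0855
grip_force: 0.0
t 3.575 case [-0.088  -0.1165  0.1573] turn 0.0013526038498610227 Fcase [0.2052 0.4425 0.1017] gap 0.08552262028725509 grip 0.0
```

View pics/d.png

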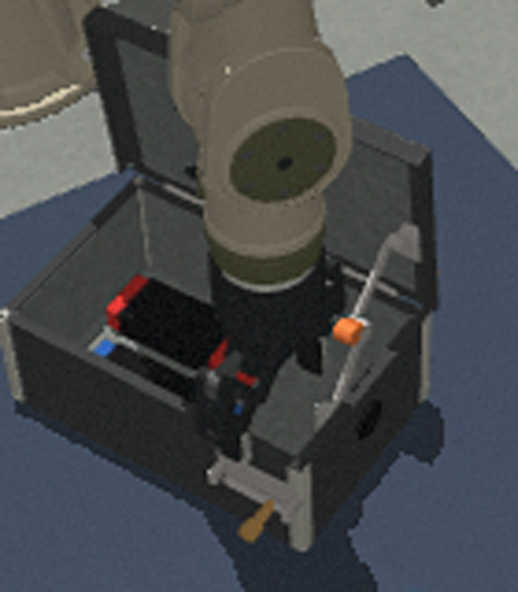

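The rear finger's tip is at about crop (317,372), next to and in front of the pad at (347,330). I'll check the tip height.

```bash
python3 - <<'E'
from h import *
p=np.load("p.npy");c,s=np.cos(p[2]),np.sin(p[2])
for x in(-.045,-.038,-.031):
  for z in (.14,.147,.154,.16):
    print(x,z,((proj("scene",[p[0]+c*x+s*.1165,p[1]+s*x-c*.1165,z])-[230,170])*3.7).round())
print(((proj("scene",[p[0]-c*.003+s*.12,p[1]-s*.003-c*.12,.158])-[230,170])*3.7).round())
E
```

```text
-0.045 0.14 [308. 382.]
-0.045 0.147 [307. 376.]
-0.045 0.154 [307. 370.]
-0.045 0.16 [307. 364.]
-0.038 0.14 [313. 376.]
-0.038 0.147 [313. 369.]
-0.038 0.154 [313. 363.]
-0.038 0.16 [313. 358.]
-0.031 0.14 [318. 369.]
-0.031 0.147 [318. 363.]
-0.031 0.154 [318. 357.]
-0.031 0.16 [318. 351.]
[343. 330.]
```

```bash
python3 -m pendant '[[1,0.003,-0.012,0,0],[1,0,-0.008,0,0],[1,0,-0.006,0.001,0],[1,0,-0.006,0.002,0],[1,0,0,0,0]]'; python3 w.py;  python3 -m pendant '[[1,0,-0.005,0.002,0],[1,0,-0.005,0.002,0],[1,0,-0.005,0.002,0],[1,0,0,0,0]]'; python3 w.py
```

```text
clock: 4.25
tcp_pos: [0.6232, -0.0143, 0.1575]
orientation: [0.0, 0.974, 0.228, 0.0]
wrist_force: [0.5, -0.5, 0.6]
finger_gap: 0.0853
grip_force: 0.3
t 4.25 case [-0.0563 -0.1228  0.1575] turn 0.0035906335054296523 Fcase [-0.6444 -0.2803  0.5608] gap 0.08529522299866539 grip 0.3410710394382477
clock: 4.75
tcp_pos: [0.6162, -0.0012, 0.1507]
orientation: [-0.0, 0.974, 0.228, -0.0]
wrist_force: [0.3, -0.1, -0.2]
finger_gap: 0.0853
grip_force: 0.3
t 4.75 case [-0.0415 -0.1223  0.1507] turn 0.003099417352370848 Fcase [-0.2228 -0.1972 -0.1543] gap 0.08534243491649994 grip 0.28277819976210594
```

```bash
python3 -m pendant '[[1,0,-0.005,0.002,0],[1,0,-0.005,0.002,0],[1,0,-0.004,0.002,0],[1,0,0,0,0]]'; python3 w.py; python3 - <<'E'
from h import *
a=env.read_camera("scene")[:,:,::-1][170:330,230:370]
cv2.imwrite("pics/e.png",cv2.resize(a,None,fx=3.7,fy=3.7,interpolation=cv2.INTER_CUBIC))
E
```

```text
clock: 5.25
tcp_pos: [0.6098, 0.0119, 0.1451]
orientation: [-0.001, 0.974, 0.228, -0.0]
wrist_force: [0.5, -0.7, -0.0]
finger_gap: 0.0854
grip_force: 0.2
t 5.25 case [-0.027  -0.1223  0.1451] turn 0.0034697468197542047 Fcase [-0.8807 -0.125  -0.0413] gap 0.08539375273128079 grip 0.22347557824105024
```

View pics/e.png

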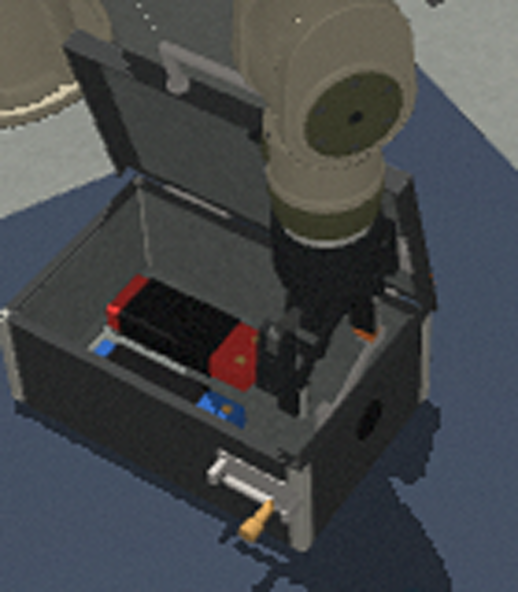

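The pad has been pushed in to (367,335), and the lid's left corner has leaned forward from (90,10) to (66,35). I'll estimate the lid angle from that.

```bash
python3 - <<'E'
from h import *
p=np.load("p.npy");c,s=np.cos(p[2]),np.sin(p[2])
def P(x,y,z): return ((proj("scene",[p[0]+c*x-s*y,p[1]+s*x+c*y,z])-[230,170])*3.7).round()
for a in(84,80,78,76,74,72,70):
    t=np.radians(a); print(a,P(.09-.187*np.cos(t),.145,.107+.187*np.sin(t)),P(.09-.2315*np.cos(t-.026),.045,.107+.2315*np.sin(t-.026)))
E
```

```text
84 [96.  3.] [193.  12.]
80 [85. 15.] [180.  28.]
78 [80. 21.] [173.  36.]
76 [75. 27.] [167.  44.]
74 [70. 34.] [160.  53.]
72 [65. 40.] [154.  62.]
70 [60. 47.] [148.  71.]
```

```bash
python3 -m pendant '[[1,0,0.015,0,0],[1,0,0.035,0,0],[1,0,0.01,-0.05,0],[1,0,0,-0.055,0],[1,0,0,-0.055,0],[1,0,0,-0.055,0],[1,0,0,-0.045,0],[1,0,0,0,0]]'; python3 w.py;  python3 -m pendant '[[1,-0.04,-0.03,0,0],[1,-0.04,-0.03,0,0],[1,-0.04,-0.02,0,0],[1,0,0,0,0]]'; python3 w.py; python3 - <<'E'
from h import *
p=np.load("p.npy");c,s=np.cos(p[2]),np.sin(p[2])
A=env.read_camera("scene");env.read_camera("top")
cv2.imwrite("pics/f.png",np.vstack([cv2.resize(A[:,:,::-1][110:240,230:390],(640,520),interpolation=cv2.INTER_CUBIC)]))
for n in("scene","top"):print(n,env.recognise(n,"lid_handle")[:2])
for a in(78,76,74,72,70):
    t=np.radians(a)-.026;x=.09-.2315*np.cos(t);z=.107+.2315*np.sin(t)
    print(a,x,z,*[proj(n,[p[0]+c*x-s*y,p[1]+s*x+c*y,z]).round(1) for n in("scene","top") for y in (-.045,0,.045)])
E
```

```text
clock: 6.3
tcp_pos: [0.6382, -0.0436, 0.4097]
orientation: [0.002, 0.974, 0.228, 0.004]
wrist_force: [-0.3, -0.5, -0.4]
finger_gap: 0.0855
grip_force: 0.0
t 6.3 case [-0.0893 -0.1233  0.4097] turn 0.002209825916348107 Fcase [-0.323  0.469 -0.432] gap 0.08553971380880027 grip 0.0
clock: 6.8
tcp_pos: [0.4908, -0.024, 0.405]
orientation: [-0.0, 0.974, 0.228, -0.001]
wrist_force: [0.2, 0.5, 0.5]
finger_gap: 0.0852
grip_force: 0.0
t 6.8 case [-0.0067  0.0003  0.405 ] turn 0.0023782330262380746 Fcase [ 0.3348 -0.4366  0.5397] gap 0.0851619139771461 grip 0.0
scene [{'centre': [297.9, 212.9], 'score': 0.93}]
top [{'centre': [308.1, 252.7], 'score': 0.6}]
78 0.035997904015753195 0.3321133572876301 [305.6 192.1] [291.  185.8] [276.8 179.6] [318.6 255.1] [327.1 271.6] [335.5 288.1]
76 0.02817445776319047 0.3300915783419995 [303.9 194.4] [289.3 188.1] [275.  181.9] [321.5 253.7] [329.9 270.1] [338.4 286.6]
74 0.020426336410348522 0.32779799667278237 [302.1 196.9] [287.5 190.5] [273.3 184.3] [324.3 252.2] [332.7 268.6] [341.1 285.1]
72 0.012762979849589268 0.3252354066559435 [300.5 199.4] [285.9 193. ] [271.6 186.7] [327.1 250.8] [335.5 267.2] [343.9 283.6]
70 0.005193724700432389 0.3224069304126818 [298.8 202. ] [284.2 195.5] [269.9 189.2] [329.8 249.5] [338.2 265.8] [346.6 282.2]
```

View pics/f.png

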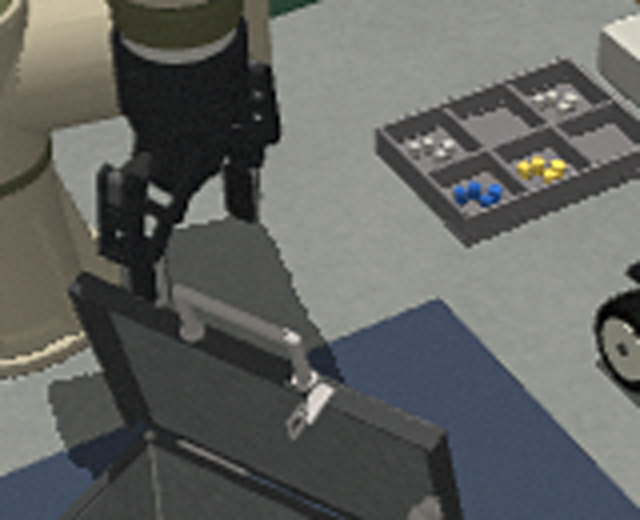

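The handle bar runs from crop (175,290) to (298,340), which matches a lid angle of 76° (case x .028, z .330). I'll grasp it.

```bash
python3 -m pendant '[[1,0,-0.035,0,0],[1,0,0,0.04,0],[1,0,0,0.037,0],[1,0,0,0,0],[-0.4,0,0,0,0],[-1,0,0,0,0],[-1,0,0,0,0],[-1,0,0,0,0]]' 30; python3 w.py;  python3 -m pendant '[[-1,0,0,0,0],[-1,0,0,0,0]]'; python3 w.py
```

```text
clock: 8.0
tcp_pos: [0.4788, 0.007, 0.3289]
orientation: [0.0, 0.974, 0.228, 0.001]
wrist_force: [0.3, -1.6, 1.6]
finger_gap: 0.0123
grip_force: 3.0
t 8.0 case [ 0.0265 -0.0026  0.3289] turn 0.0027698449822854965 Fcase [-1.6007  0.4827  1.6129] gap 0.012284360737186657 grip 2.963806763291359
clock: 8.25
tcp_pos: [0.4788, 0.0069, 0.329]
orientation: [0.001, 0.974, 0.228, 0.001]
wrist_force: [0.6, -2.3, 3.7]
finger_gap: 0.0083
grip_force: 29.4
t 8.25 case [ 0.0264 -0.0025  0.329 ] turn 0.002675314316058497 Fcase [-2.3432  0.4576  3.6577] gap 0.00830999864200694 grip 29.39138263463974
```

```bash
python3 - <<'E'
import numpy as np
f=np.radians(np.r_[74.2,np.arange(70,-.1,-4),-1.5]); x=.09-.2315*np.cos(f); z=.2315*np.sin(f)
for a,b,c in zip(np.degrees(f[1:]),-np.diff(x),-np.diff(z)): print(round(a,1),round(b,4),round(c,4))
E
```

```text
70.0 0.0161 0.0052
66.0 0.015 0.0061
62.0 0.0145 0.0071
58.0 0.014 0.0081
54.0 0.0134 0.009
50.0 0.0127 0.0099
46.0 0.012 0.0108
42.0 0.0112 0.0116
38.0 0.0104 0.0124
34.0 0.0095 0.0131
30.0 0.0086 0.0137
26.0 0.0076 0.0143
22.0 0.0066 0.0148
18.0 0.0055 0.0152
14.0 0.0045 0.0155
10.0 0.0034 0.0158
6.0 0.0022 0.016
2.0 0.0011 0.0161
-1.5 0.0001 0.0141
```

```bash
python3 -m pendant '[[-1,0,0.0161,0.0052,0],[-1,0,0.015,0.0061,0],[-1,0,0.0145,0.0071,0],[-1,0,0.014,0.0081,0],[-1,0,0,0,0]]'; python3 w.py
```

```text
clock: 8.88
tcp_pos: [0.5061, -0.0482, 0.3011]
orientation: [0.001, 0.974, 0.227, 0.0]
wrist_force: [3.3, -3.0, 2.2]
finger_gap: 0.0091
grip_force: 30.7
t 8.875 case [-0.0351 -0.0028  0.3011] turn 0.0012162284038790272 Fcase [-4.1971 -1.6628  2.182 ] gap 0.009058323878580058 grip 30.689658522605896
```

```bash
python3 -m pendant '[[-1,0,0.013,0.009,0],[-1,0,0.0125,0.0099,0],[-1,0,0.012,0.0108,0],[-1,0,0.0112,0.0116,0],[-1,0,0.0104,0.0124,0],[-1,0,0,0,0]]'; python3 w.py
```

```text
clock: 9.62
tcp_pos: [0.5325, -0.1012, 0.247]
orientation: [0.001, 0.974, 0.227, 0.0]
wrist_force: [5.0, -4.9, 1.4]
finger_gap: 0.0093
grip_force: 31.7
t 9.625 case [-0.0944 -0.003   0.247 ] turn 0.0015800042261504554 Fcase [-6.5943 -2.3694  1.4093] gap 0.009296882228214839 grip 31.65012538433075
```

```bash
python3 -m pendant '[[-1,0,0.0095,0.0131,0],[-1,0,0.0086,0.0137,0],[-1,0,0.0076,0.0143,0],[-1,0,0.0066,0.0148,0],[-1,0,0.0055,0.0152,0],[-1,0,0,0,0]]'; python3 w.py
```

```text
clock: 10.38
tcp_pos: [0.5495, -0.1354, 0.1755]
orientation: [0.002, 0.974, 0.227, 0.001]
wrist_force: [5.9, -8.6, -0.1]
finger_gap: 0.009
grip_force: 32.5
t 10.375 case [-0.1326 -0.0032  0.1755] turn 0.0016184874320515075 Fcase [-10.283   -1.4974  -0.1054] gap 0.008988334227505524 grip 32.50192791223526
```

```bash
python3 -m pendant '[[-1,0,0.006,0.0155,0],[-1,0,0.0045,0.0158,0],[-1,0,0.003,0.016,0],[-1,0,0.0015,0.012,0],[-1,0,0,0.007,0],[-1,0,0,0.005,0],[-1,0,0,0,0]]'; python3 w.py
```

```text
clock: 11.25
tcp_pos: [0.5549, -0.1466, 0.1035]
orientation: [-0.0, 0.974, 0.228, 0.0]
wrist_force: [5.2, -3.4, -3.6]
finger_gap: 0.0086
grip_force: 33.1
t 11.25 case [-0.145  -0.0032  0.1035] turn 0.003163232584218134 Fcase [-5.3754 -3.1438 -3.5753] gap 0.008556488169080993 grip 33.1171578168869
```

```bash
python3 -m pendant '[[-1,0,0,0.003,0],[-1,0,0,0.002,0],[-1,0,0,0,0]]'; python3 w.py; python3 -m pendant '[[-1,0,0,0.003,0],[-1,0,0,0,0]]'; python3 w.py
```

```text
clock: 11.62
tcp_pos: [0.555, -0.1466, 0.0989]
orientation: [-0.0, 0.974, 0.228, 0.0]
wrist_force: [5.6, -3.5, -3.6]
finger_gap: 0.0087
grip_force: 33.3
t 11.625 case [-0.145  -0.0032  0.0989] turn 0.003194182682379587 Fcase [-5.5703 -3.4899 -3.6178] gap 0.008712632644666412 grip 33.25035095214844
clock: 11.88
tcp_pos: [0.5549, -0.1465, 0.0958]
orientation: [-0.0, 0.974, 0.228, 0.0]
wrist_force: [6.2, -3.3, -2.4]
finger_gap: 0.0088
grip_force: 33.2
t 11.875 case [-0.1449 -0.0032  0.0958] turn 0.0032100962961212343 Fcase [-5.6486 -4.1126 -2.4206] gap 0.008782189949123656 grip 33.202528953552246
```

Not on its stop yet; pressing on in small steps.

```bash
python3 -m pendant '[[-1,0,0,0.002,0],[-1,0,0,0,0]]'|grep wrist; python3 -m pendant '[[-1,0,0,0.002,0],[-1,0,0,0,0]]'|grep wrist;python3 -m pendant '[[-1,0,0,0.002,0],[-1,0,0,0,0]]'|grep wrist; python3 w.py
```

```text
wrist_force: [6.6, -3.0, -2.4]
wrist_force: [2.9, -2.5, 5.2]
wrist_force: [0.3, -0.7, 14.4]
t 12.625 case [-0.145  -0.0033  0.0928] turn 0.0032750080120274028 Fcase [-0.7415 -0.0026 14.3759] gap 0.009101783432383085 grip 34.958383440971375
```

```bash
python3 -m pendant '[[-1,0,0,0,0],[-1,0,0,-0.002,0],[-0.2,0,0,0,0],[-0.2,0,0,0,0],[-0.2,0,0,0,0],[-0.2,0,0,0,0]]'; python3 w.py;  python3 -m pendant '[[-0.2,0,0,-0.02,0],[-0.2,0,0,-0.04,0],[-0.2,0,0,-0.04,0],[-0.2,0,0,0,0]]'; python3 w.py
```

```text
clock: 13.38
tcp_pos: [0.5541, -0.1463, 0.0933]
orientation: [-0.0, 0.974, 0.228, -0.0]
wrist_force: [-0.5, -0.5, -0.7]
finger_gap: 0.0341
grip_force: 0.0
t 13.375 case [-0.1444 -0.0025  0.0933] turn 0.0029068241925065408 Fcase [-0.244   0.6714 -0.7475] gap 0.03412060747973981 grip 0.0
clock: 13.88
tcp_pos: [0.5565, -0.1473, 0.1974]
orientation: [0.002, 0.974, 0.228, 0.003]
wrist_force: [0.1, -0.5, -0.3]
finger_gap: 0.0342
grip_force: 0.0
t 13.875 case [-0.1464 -0.0042  0.1974] turn 0.0029251436483310744 Fcase [-0.4845  0.1094 -0.2868] gap 0.034192873996365114 grip 0.0
```

```bash
python3 -m pendant '[[-1,0.045,0,0,0],[-1,0.045,0,0,0],[-1,0.045,0,0,0],[-1,0.03,0,0,0],[-1,0,0,0,0],[-1,0,0,0,0]]'; python3 w.py; python3 - <<'E'
from h import *
A=env.read_camera("scene");B=env.read_camera("top")
a=cv2.resize(A[:,:,::-1][200:340,215:365],(400,373),interpolation=cv2.INTER_CUBIC)
b=cv2.resize(B[:,:,::-1][190:330,290:440],(400,373),interpolation=cv2.INTER_CUBIC)
cv2.imwrite("pics/g.png",np.hstack([a,b]))
for n in("scene","top"):print(n,env.recognise(n,"bolt_knob")[:2])
p=np.load("p.npy");c,s=np.cos(p[2]),np.sin(p[2])
for n in("scene","top"):print(proj(n,[p[0]-c*.13+s*.125,p[1]-s*.13-c*.125,.07]))
E
```

```text
clock: 14.62
tcp_pos: [0.7014, -0.0733, 0.1925]
orientation: [-0.0, 0.974, 0.228, -0.001]
wrist_force: [-0.1, 0.3, 0.1]
finger_gap: -0.0003
grip_force: 0.0
t 14.625 case [-0.1439 -0.1669  0.1925] turn 0.0028873322795028855 Fcase [ 0.3567 -0.0678  0.0944] gap -0.00032042628730551153 grip 0.0
scene [{'centre': [297.6, 306.6], 'score': 0.41}]
top []
[298.70588594 312.31021685]
[355.88959096 207.34631705]
```

View pics/g.png

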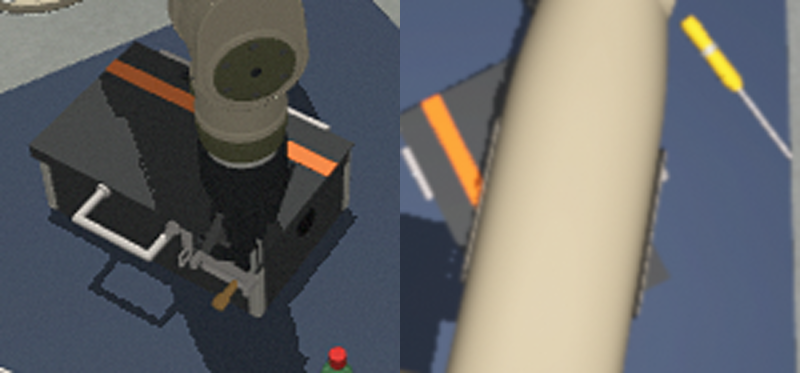

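The lid lies shut with its handle in front. The knob stands at left-crop (225,295), to the safe's +y side of the gripper. Next I go down beside it and push.

```bash
python3 -m pendant '[[-1,0,0,0.04,0],[-1,0,0,0.04,0],[-1,0,0,0.037,0],[-1,0,0,0,0]]'; python3 w.py; python3 -m pendant '[[-1,-0.01,0,0,0],[-1,-0.01,0,0,0],[-1,-0.01,0,0,0],[-1,-0.01,0,0,0],[-1,-0.01,0,0,0],[-1,0,0,0,0]]'; python3 w.py
```

```text
clock: 15.32
tcp_pos: [0.6993, -0.0732, 0.0735]
orientation: [-0.001, 0.974, 0.228, -0.003]
wrist_force: [0.6, 0.7, 0.2]
finger_gap: -0.0001
grip_force: 0.0
t 15.325 case [-0.1428 -0.165   0.0735] turn 0.002127943743062355 Fcase [ 0.3591 -0.8295  0.2234] gap -6.236256239473126e-05 grip 0.0
clock: 16.08
tcp_pos: [0.6566, -0.096, 0.0768]
orientation: [0.0, 0.974, 0.228, -0.0]
wrist_force: [-0.5, -0.4, 0.4]
finger_gap: -0.0003
grip_force: 0.0
t 16.075 case [-0.1444 -0.1167  0.0768] turn 0.0020910724861551433 Fcase [-0.1441  0.6111  0.4145] gap -0.0002553117122796537 grip 0.0
```

```bash
for i in 1 2; do python3 -m pendant '[[-1,-0.005,0,0,0],[-1,0,0,0,0]]' >/dev/null; python3 w.py; done; for i in 1 2; do python3 -m pendant '[[-1,-0.003,0,0,0],[-1,0,0,0,0]]' >/dev/null; python3 w.py; done
```

```text
t 16.325 case [-0.1444 -0.1125  0.0765] turn 0.0027858867744900984 Fcase [ 0.1881 -0.6651  0.6159] gap 0.0003892704154879838 grip 0.3270623926073313
t 16.575 case [-0.1444 -0.1074  0.0765] turn 0.0027303305411181533 Fcase [ 0.0047 -1.0492  1.0103] gap 0.0002541347944337351 grip 0.45561784878373146
t 16.825 case [-0.1444 -0.1045  0.0766] turn 0.00271569970953478 Fcase [-0.1206 -1.5238 -1.1134] gap 0.00031918738961920394 grip 0.6230430118739605
t 17.075 case [-0.1445 -0.1022  0.0767] turn 0.0029756672840317577 Fcase [ 1.4692 -5.0921 -1.1611] gap -0.0004275658456130078 grip 1.9975204020738602
```

```bash
for i in 1 2; do python3 -m pendant '[[-1,-0.003,0,0,0],[-1,0,0,0,0]]' >/dev/null; python3 w.py; done
```

```text
t 17.325 case [-0.1446 -0.1015  0.077 ] turn 0.003947826846420144 Fcase [  1.3146 -10.22    -4.7075] gap -6.020286807530697e-05 grip 5.397225022315979
t 17.575 case [-0.1446 -0.1009  0.0773] turn 0.004988968271202765 Fcase [  1.7713 -18.3708  -6.7265] gap -0.00020439152682306147 grip 8.788982033729553
```

At the end stop, at the expected place (TCP y about -.102). Backing off and clearing.

```bash
python3 -m pendant '[[-1,0.02,0,0,0],[-1,0.03,0,0,0],[-1,0.02,0.02,-0.02,0],[-1,0,0.02,-0.05,0],[-1,0.03,0.03,-0.05,0],[-1,0.05,0,-0.05,0],[-1,0,0,0,0],[-1,0,0,0,0]]'; python3 w.py; python3 - <<'E'
from h import *
save("scene","pics/i.png",(200,170,380,340),3.3)
E
```

```text
clock: 18.58
tcp_pos: [0.7882, -0.1091, 0.2267]
orientation: [-0.0, 0.974, 0.228, -0.002]
wrist_force: [-0.4, -0.5, -0.9]
finger_gap: -0.0003
grip_force: 0.0
t 18.575 case [-0.2143 -0.229   0.2267] turn 0.002871444580854865 Fcase [-0.2748  0.5449 -0.9494] gap -0.0002875397643589079 grip 0.0
```

View pics/i.png

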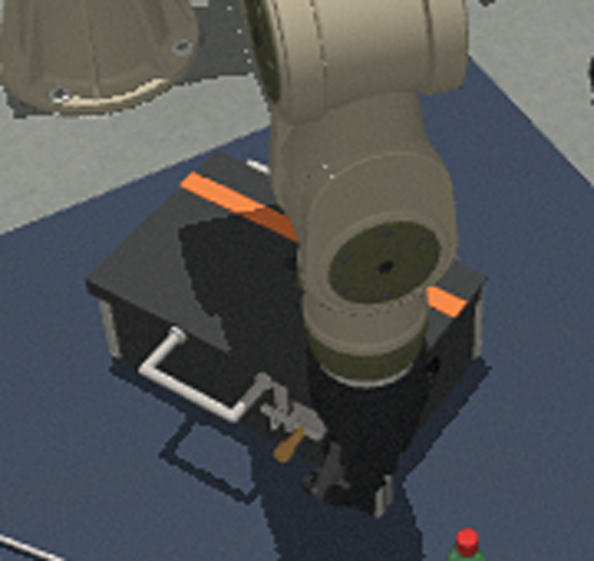

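The lid is shut. The knob has moved from (299,312) to (287,305), about 40 mm and next to the handle, and the robot is clear of everything.

```bash
python3 -c "
from workcell import env
print(env.hand_in())"
```

```text
the job is handed in; nothing more can be done
None
```

The stay is broken, the lid was lowered by its handle until shut, the bolt is at its end stop, and I handed the job in at about 18.6 s of the 72 s allowed; no verdict was returned.

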